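# Clamp the chip programmer in the sliding-jaw work holder

## Robot

A 6-joint arm with a two-finger parallel gripper is mounted at the origin on a cart in front of the work surface, level with it; the furniture and walls round the work are solid. World frame = base frame: x ahead of the robot, y to its left, z up, the work surface at z = 0. Lengths are in m, angles in rad, forces in N, time in s.
With the tool pointing down it reaches from about 0.4 to 0.825 m from the base axis. Payload 7 kg.
Tool frame: the origin (TCP) lies midway between the tips of the shut fingers; the grasp point (between the pads) lies 19 mm behind it (grip_point_offset is the distance from the TCP to the grasp point, in m); z points along the fingers, y is the line along which they close (so a half turn about z gives the same grasp; the last joint's range is limited). The gripper opens to 88 mm and grips with 3 to 60 N. Pads are 19 mm wide; open, the fingers measure 130 mm over their backs; the gripper's body (78 mm by 193 mm) begins 47 mm behind the grasp point.
Start: joints at [-1.002, 0.359, 0.012, 0, -1.224, -0.288], TCP at [0.187, -0.649, 0.227] pointing down, gripper open.
Joint ranges: [-3.07, 3.07], [-1.43, 2.12], [-1.02, 1.25], [-3.03, 1.67], [-3.05, -0], [-3.03, 3.03]. Speed limits (rad/s): [2.39, 2.39, 3.01, 3.14, 3.14, 3.14].

## Interface

Orientations are given as [roll, pitch, yaw] about the fixed x, y, z axes, in that order (R = Rz(yaw) Ry(pitch) Rx(roll)).
In Python, from station import get_state, grab_frame, camera_params, job_done, grip_point_offset gives the robot as it stands.
- The arm moves only by the shell command python3 -m creep 'ROWS' [FORCE]. ROWS is JSON, a list that holds one entry, the list of rows, each a list of 7 numbers: the finger opening in cm, from 0 to 8.76, then the shift along the tool's x, y, z in cm, then the turn, a rotation vector about the tool's x, y, z in rad. In form: [[[fingers, tx, ty, tz, wx, wy, wz], ...]]. A call has 1 to 20 rows; each row is the pose to reach, as a shift and turn from the pose commanded when the call began, along the tool's axes at that moment; what a row does not reach only later rows make up. A row lasts 1/8 s, in which the tool goes at most 62.5 mm and 10.7 degrees, less where a joint would pass 70% of its speed; a pose out of reach is approached as far as the arm can. A call with a gripper value outside its range is refused whole. The fingers move at their own pace and stop on an object; FORCE is the grip in N (left out, the last holds). Time passes only in rows, so rows that repeat a pose let the fingers close. It gives the time, the measured TCP pose, the force, the opening and the grip force at its end, in the units of the state.
- get_state(): the state, without advancing time (a new reading comes with each control period).
- grab_frame(name): name is "scene" or "side" or "wrist"; returns the picture (480x640x3 uint8, blue, green, red); there is no depth.
- camera_params(name): a dict with "vertical_fov" (degrees; the focal length in pixels is half the picture's height over the tangent of half this angle, whatever the lens; pixels are square), "cx", "cy" (the principal point, pixels), "k1" (the pictures are not rectified: a ray, as slopes to the right and down, at radius r is drawn at 1 + k1 r^2 times it, then the intrinsics apply), "view" (4x4, takes a point from world to camera coordinates). Camera axes: x right, y down, z forward; pixel columns grow to the right and rows downward; lengths in m; the calibration is good to about 2 mm. A picture is of the moment at which its call begins: read the wrist's pose just before it. camera_params takes no time and is no camera call; for the wrist camera it gives the pose at the moment of the call.
- job_done(): hands the job in; it is judged then, once.
The state is a dict: "t": time; "q": joint angles; "qd": joint speeds; "joint_efforts": joint torques, N m; "eef_pos": TCP position; "ee_rot": TCP orientation; "force": force on the tool from outside, world axes, zero at the start; "moment": the same for the moment, N m; "width": finger opening in m; "gripper_force": force on a finger pad.
Only numpy, scipy, OpenCV 4.12 (cv2) and the standard library are available. Lean on these libraries where they do the work, as an engineer would, in place of code of your own. Each camera call takes 0.05 s, during which the arm holds its last target. There are 200 camera calls.

## Task

Secure the chip programmer in the work holder: squeeze the red release tab against the black grip to free the sliding jaw and draw it open, then lay the programmer lengthwise and right way up between the jaws, flat on the two rails and centred across them. Squeeze the tab again, slide the jaw up so the programmer is held snugly end to end, and let go so the tab springs back and locks it. The jaw only slides while the tab is held squeezed. Leave the other things on the bench where they stand.

Things in the scene. Friction and masses are not known exactly. Their poses are not given: they have to be found in the camera images.
- holder: work holder fixed to the bench, 250 x 90 mm. Origin under its centre, on the bench; x along the slide from the fixed blue jaw (-x) to the low end plate (+x, x = 113 to 125 mm, 30 mm high), y across towards the red tab's side, z up. Two aluminium rails, tops 20 mm above the bench, each 33 mm wide, a 24 mm slot between them
- fixed_face (a point): centre of the fixed jaw's flat rubber face (holder x = -100 mm), at the height of the rail tops, 20 mm above the bench; axes as the holder's. Jaw 90 mm wide, 22 mm thick, top 44 mm above the bench
- jaw_face (a point): centre of the sliding jaw's rubber face, at the height of the rail tops; axes as the holder's. This blue jaw is 86 mm wide, top 45 mm above the bench; behind it (+x) its deck, 70 mm wide, top 29 mm above the bench, reaches to 75 mm behind the face and carries grip and tab
- grip_mid (a point): where to pinch, across y, from above: 50 mm behind the sliding jaw's face, 52 mm above the bench, midway between the outer sides of black grip and squeezed tab; moves with the jaw, axes as the holder's. Black grip: fixed upright plate, 34 mm long (x), outer side 20 mm from here at -y, top 68 mm above the bench. Fingertips may go down to 32 mm above the bench
- tab_face (a point): centre of the outer side of the red release tab, an upright plate 34 mm long (x) and 35 mm tall, 31 to 66 mm above the bench; 26 mm from grip_mid at +y when at rest, 20 mm when fully squeezed; axes as the holder's
- carriage (a joint): position of the sliding jaw, 0 to 0.105 m; grows as it opens, along the holder's +x. The gap between the jaw faces is 0.030 m + this value. Friction about 2 N when freed. Locked, it withstands about 50 N. Notches 6 mm apart; one of them leaves the gap at 106 mm
- release_tab (a joint): travel of the red tab: about 0 at rest (jaw locked), 0.006 m fully squeezed, towards the holder's -y. Sprung: 8 N to begin, 13 N fully in. It carries a pawl that clears the rack from 3.5 mm on; let go, it springs into the nearest notch by its bevelled tip, shifting the jaw by up to 3 mm. In a notch the jaw has 0.7 mm of play
- programmer: chip programmer: flat box 105 mm long (its x), 55 mm wide (its y), 19 mm high with upright sides; on top a green socket, a pin header and a small black block, up to 48 mm high; 0.18 kg. Origin at the centre of its underside, z up. Take it across its width, low on the box. Either end may face either jaw. Its socket lever does not move
- flux_bottle: yellow flux bottle with a long spout, 32 mm across, 105 mm tall, standing; origin at the centre of its underside; a bystander
- swab_jar: clear jar with a black lid, 57 mm across, 93 mm tall, standing; origin at the centre of its underside; a bystander
- charger: white cube-shaped charger, 45 mm cube with rounded edges; origin at the centre of its underside; a bystander
Not all that is in view belongs to the job. What is shaped like the programmer but orange or pink is not meant.

How it is judged:
On the way, in this order (a step that is already met when the one before it is completed fails the run):
1. with the red tab squeezed, the sliding jaw is drawn open to a gap of more than 110 mm (value of joint carriage above 0.08 m and value of joint release_tab above 0.003 m), for 0.1 s.
2. the programmer lies flat on the rails between the jaws, let go, with the tab sprung back (z of programmer in the frame of holder between 0.017 and 0.023 m and angle between programmer's own z axis and vertical below 0.06 rad and y of programmer in the frame of holder between -0.016 and 0.016 m and x of programmer in the frame of holder between -0.055 and 0 m and value of joint release_tab below 0.0015 m and contact force between the fingers and programmer below 0.1 N), for 0.2 s.
3. with the red tab squeezed, the jaw is slid up to the programmer (gap less than 109 mm) (value of joint carriage below 0.079 m and value of joint release_tab above 0.003 m), for 0.1 s.
At the end, for the whole second after the job is handed in: the programmer is at rest on the rails, flat (within 3 mm and 0.06 rad), its length along the slide within 0.06 rad, within 14 mm of the rails' middle line, between the jaws with under 2.5 mm of play (jaw gap under 107.5 mm), and the tab is back within 1.5 mm of rest (jaw locked) (z of programmer in the frame of holder between 0.017 and 0.023 m and angle between programmer's own z axis and vertical below 0.06 rad and y of programmer in the frame of holder between -0.014 and 0.014 m and x of programmer in the frame of holder between -0.052 and -0.042 m and angle between the x axis of programmer and the x axis of holder, either way round below 0.06 rad and value of joint carriage between 0.072 and 0.0775 m and value of joint release_tab below 0.0015 m and linear speed of programmer below 0.01 m/s and angular speed of programmer below 0.1 rad/s); the robot touches nothing.
It fails at once if a bystander (flux bottle, swab jar or white charger) is moved by more than 30 mm (distance of any of flux_bottle, swab_jar, charger from where it was at the start of the episode above 0.03 m).
It also fails if it takes over 58 s, if anything falls off the work surface, if the arm or the gripper's body presses on something with over 40 N, if the wrist force passes 120 N, or if a joint passes its speed limit or range.

## Working session

There is one attempt and no reset: what is moved stays moved. The work goes in short steps, Python scripts to look and compute and a shell command to move; the robot and the scene stay as the last step left them, time stands still between calls to the robot, and variables do not carry over. Pictures are saved under pics/ and viewed, at most 11 in all, crops included, and the job is handed in when it is done.

```bash
mkdir -p pics; ls
cat > h.py <<'E'
import numpy as np, cv2
from station import *
def K(p):
    f=240/np.tan(np.radians(p["vertical_fov"])/2); return f
def ray(p,u,v):
    f=K(p); a=np.array([(u-p["cx"])/f,(v-p["cy"])/f]); s=a.copy()
    for _ in range(30): s=a/(1+p["k1"]*(s@s))
    V=np.array(p["view"]); R=V[:3,:3]; c=-R.T@V[:3,3]
    d=R.T@np.array([s[0],s[1],1]); return c,d/np.linalg.norm(d)
def plane(p,u,v,z):
    c,d=ray(p,u,v); return c+d*(z-c[2])/d[2]
def tri(rs):
    A=0;b=0
    for c,d in rs:
        M=np.eye(3)-np.outer(d,d); A=A+M; b=b+M@c
    x=np.linalg.solve(A,b); return x,[np.linalg.norm((np.eye(3)-np.outer(d,d))@(x-c)) for c,d in rs]
def proj(p,X):
    V=np.array(p["view"]); c=V[:3,:3]@np.array(X)+V[:3,3]; s=c[:2]/c[2]; s=s*(1+p["k1"]*(s@s)); return s*K(p)+[p["cx"],p["cy"]]
E
python3 - <<'E'
from h import *
np.set_printoptions(precision=3,suppress=True)
s=get_state();print(s["t"],s["eef_pos"],s["ee_rot"],s["width"],grip_point_offset)
for n in("scene","side","wrist"):
    p=camera_params(n);np.save(f"pics/{n}0.npy",p,allow_pickle=True);cv2.imwrite(f"pics/{n}0.png",grab_frame(n));V=np.array(p["view"]);print(n,K(p),p["k1"],-V[:3,:3].T@V[:3,3],V[2,:3])
a=cv2.imread("pics/scene0.png");b=cv2.imread("pics/side0.png")
E
```

```text
pics
0.0 [ 0.187 -0.648  0.226] [ 3.14  -0.    -2.861] 0.08767609415054084 0.0188
scene 439.3375705164028 0.020733404605180805 [-0.201  0.53   0.804] [ 0.636 -0.438 -0.635]
side 543.3232048788158 -0.09650967751993302 [-0.462 -0.135  1.012] [ 0.731  0.127 -0.67 ]
wrist 403.5326836872459 -0.02831203138527401 [ 0.11  -0.67   0.383] [ 0.279  0.081 -0.957]
```

View pics/scene0.png

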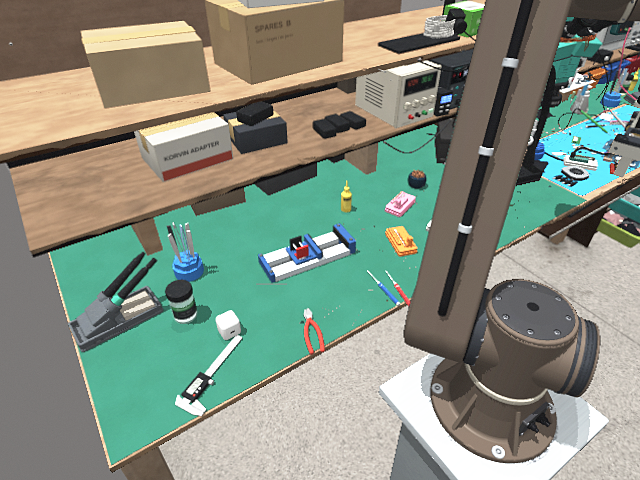

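View pics/side0.png

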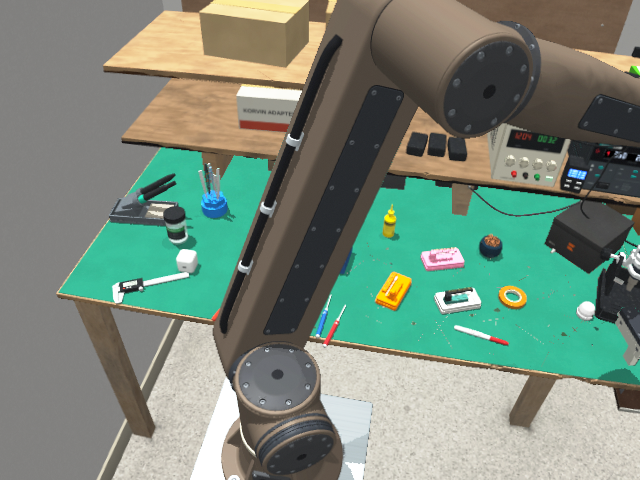

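Scene view: holder spans about (265,268) to (350,238). The fixed jaw is at the right end, and the red tab (301,250) faces the robot. Side view shows three programmer-shaped things: orange (393,290), pink (442,258) and white/grey with a green socket (458,300). The last one fits, because orange and pink are excluded. I'll confirm it in a crop.

Run:
```python
from h import *
np.set_printoptions(precision=3,suppress=True)
L=lambda n:np.load(f"pics/{n}0.npy",allow_pickle=True).item()
s=L("scene");d=L("side")
for n,p,u,v,z in[("prog",d,458,300,.02),("orange",d,393,290,.02),("pink",d,442,258,.02),("bottle",d,389,237,0),("bottle s",s,347,211,0),("jar s",s,185,318,0),("charger",s,228,330,.02),("end L",s,272,277,.0),("end L top far",s,259,256,.03),("end R near",s,354,249,.02),("tab",s,301,252,.05),("shelf edge",s,237,210,.3),("shelf edge2",d,440,183,.3),("roundblack",d,490,246,.03)]:print(n,plane(p,u,v,z))
# shelf front lower edge triangulate: box label left corner KORVIN bottom-left front
print(tri([ray(s,166,177),ray(d,238,124)]))
a=cv2.imread("pics/side0.png")[235:335,360:520];cv2.imwrite("pics/c1.png",cv2.resize(a,None,fx=4,fy=4,interpolation=2))
```

```text
prog [ 0.453 -0.332  0.02 ]
orange [ 0.454 -0.173  0.02 ]
pink [ 0.592 -0.291  0.02 ]
bottle [ 0.668 -0.147  0.   ]
bottle s [ 0.666 -0.143  0.   ]
jar s [0.536 0.421 0.   ]
charger [0.432 0.357 0.02 ]
end L [ 0.542  0.188 -0.   ]
end L top far [0.602 0.192 0.03 ]
end R near [ 0.494 -0.039  0.02 ]
tab [0.534 0.104 0.05 ]
shelf edge [0.464 0.283 0.3  ]
shelf edge2 [ 0.533 -0.24   0.3  ]
roundblack [ 0.654 -0.417  0.03 ]
(array([0.836, 0.322, 0.198]), [np.float64(0.003055530213252476), np.float64(0.0030555302132525704)])
```

View pics/c1.png

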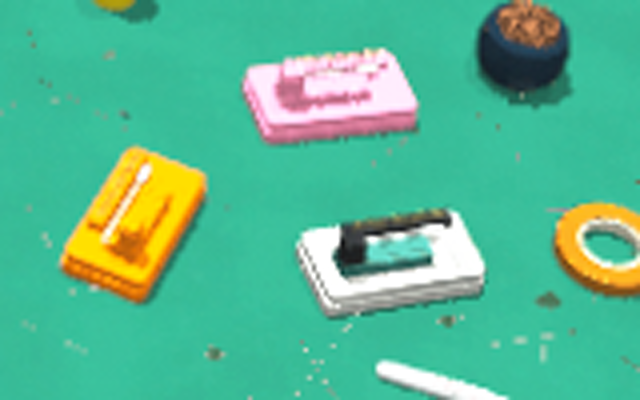

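View pics/wrist0.png

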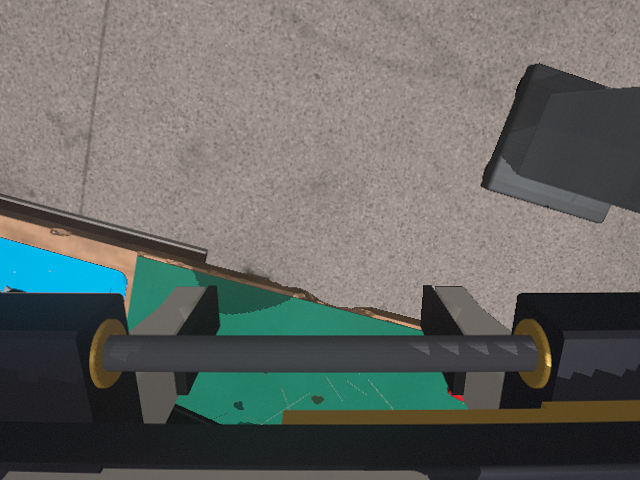

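White programmer with green socket confirmed at (458,300) in the side view: crop (390,262), with the black block and header on its left and top. Next is the shelf front edge above the holder, where clearance may be tight. I'll measure its line in both views.

Run:
```python
from h import *
np.set_printoptions(precision=3,suppress=True)
L=lambda n:np.load(f"pics/{n}0.npy",allow_pickle=True).item()
s=L("scene");d=L("side")
def scan(n,us,v0,v1):
    a=cv2.imread(f"pics/{n}0.png");h=cv2.cvtColor(a,cv2.COLOR_BGR2HSV)
    for u in us:
        runs=[];last=None
        for v in range(v0,v1):
            H,S,V=h[v,u]; c='G' if 65<H<95 and S>100 and V>60 else 'd' if V<60 else 'w' if S<60 else 'L' if V>130 else 'B'
            if c!=last: runs.append(f"{c}{v}");last=c
        print(n,u,*runs)
scan("scene",[50,80,110,170,200,300,350,400,430],90,280)
scan("side",[140,160,180,200,220,350,390,410,440,480],80,220)
```

```text
scene 50 L90 B143 d148 B158 L159 B244 d249 G251 L254 w255 L256 w262
scene 80 L90 B136 d143 B151 L152 B235 d238 B241 G242
scene 110 L90 B106 L107 B129 d137 L144 B225 d229 G232
scene 170 L90 B96 L97 B115 L122 w129 B169 L179 B206 L211 G212 w226 d228 w233 L243 G244
scene 200 L90 B108 L115 w121 B160 w169 L170 B196 d201 B202 G214 L258 B266 L267 B276 G277
scene 300 d90 B96 L97 B164 d165 B182 L183 G184 d236 w242 B246 L247 B249 L257 w258 L260 B263 w264 G273
scene 350 w90 d91 L93 w111 d112 w118 d119 B127 L128 B146 d150 B152 L162 G164 L191 B197 L200 B210 G212 L235 w238 L240 B244 w254 G255
scene 400 w90 L127 B130 d132 G135 L150 B151 G152 w191 L192 w194 L200 w209 L212 w216 G217 L226 w238 L240 G257
scene 430 w90 L117 B120 d121 G125 B133 d134 G135 B139 G141 w220 B229 w232
side 140 w80 L114 B140 d142 w145 G176 w188 G195 w203
side 160 w80 L91 B142 d145 w147 G149 B179 d180 G186 w187 d188 G193 w201
side 180 L80 B145 d148 G149 w207 d217
side 200 L80 B147 d151 G152 w170 L179 G180
side 220 B80 L81 B149 w175 G180 L191 G217
side 350 w80 B82 w83 d131 w141 d145 w214
side 390 w80 d88 w127 B129 w130 B157 w158 L165 B170 d173 G188 L208
side 410 B80 w81 B103 w104 L122 B136 w138 d140 L155 B172 d176 B177 G178
side 440 w80 B81 w82 B85 w87 B118 w119 B125 L126 w134 d136 w156 L157 B176 d180 w186 G187
side 480 d80 w133 B135 L136 B181 d184 B186 G187 w196 G198
```

Run:
```python
from h import *
np.set_printoptions(precision=3,suppress=True)
L=lambda n:np.load(f"pics/{n}0.npy",allow_pickle=True).item()
s=L("scene");d=L("side")
def pl(p,pts):
    r=[ray(p,*q) for q in pts];D=np.array([x[1] for x in r]);n=np.linalg.svd(D)[2][2];return r[0][0],n
for a,b in[([(50,244),(80,235),(110,225),(200,196),(350,146),(400,130)],[(140,140),(180,145),(220,149),(410,172),(440,176),(480,181)]),
 ([(50,249),(80,239),(110,229),(200,201),(350,150),(400,133)],[(140,142),(180,148),(200,151),(390,173),(410,176),(440,180),(480,184)])]:
    c1,n1=pl(s,a);c2,n2=pl(d,b)
    for y in(-.4,-.3,0,.1,.3):
        print(np.linalg.solve(np.array([n1,n2,[0,1,0]]),[n1@c1,n2@c2,y]))
```

```text
[ 0.85  -0.4    0.098]
[ 0.843 -0.3    0.103]
[0.824 0.    0.116]
[0.817 0.1   0.12 ]
[0.804 0.3   0.129]
[ 0.902 -0.4    0.049]
[ 0.896 -0.3    0.053]
[0.878 0.    0.065]
[0.873 0.1   0.069]
[0.861 0.3   0.078]
```

```bash
R="[8.7,-57.3,67.6,-7.4,0,0,-1.08]"; python3 -m creep '[[[8.7,-57.3,67.6,-7.4,0,0,-1.08],[8.7,-57.3,67.6,-7.4,0,0,-1.08],[8.7,-57.3,67.6,-7.4,0,0,-1.08],[8.7,-57.3,67.6,-7.4,0,0,-1.08],[8.7,-57.3,67.6,-7.4,0,0,-1.08],[8.7,-57.3,67.6,-7.4,0,0,-1.08],[8.7,-57.3,67.6,-7.4,0,0,-1.08],[8.7,-57.3,67.6,-7.4,0,0,-1.08],[8.7,-57.3,67.6,-7.4,0,0,-1.08],[8.7,-57.3,67.6,-7.4,0,0,-1.08],[8.7,-57.3,67.6,-7.4,0,0,-1.08],[8.7,-57.3,67.6,-7.4,0,0,-1.08],[8.7,-57.3,67.6,-7.4,0,0,-1.08],[8.7,-57.3,67.6,-7.4,0,0,-1.08],[8.7,-57.3,67.6,-7.4,0,0,-1.08],[8.7,-57.3,67.6,-7.4,0,0,-1.08],[8.7,-57.3,67.6,-7.4,0,0,-1.08]]]'
cat >> h.py <<'E'
def snap(n,tag):
    p=camera_params(n);im=grab_frame(n);np.save(f"pics/{tag}.npy",p,allow_pickle=True);cv2.imwrite(f"pics/{tag}.png",im);return p,im
def load(t): return np.load(f"pics/{t}.npy",allow_pickle=True).item(),cv2.imread(f"pics/{t}.png")
E
python3 -c "
from h import *
snap('wrist','w1');snap('scene','s1');snap('side','d1');print(get_state())"
```

```text
t: 2.28
eef_pos: [0.5498, 0.1588, 0.3005]
ee_rot: [3.141, -0.0, -1.781]
force: [1.0, -0.9, 1.6]
width: 0.0872
gripper_force: 0.0
{'t': 2.425, 'q': array([ 6.22578334e-01,  1.49940588e-01, -9.99052715e-02, -7.35488615e-06,
       -1.32035940e+00, -8.33675976e-01]), 'qd': array([ 0.00304901,  0.00111006,  0.00414427, -0.0002764 , -0.0007687 ,
       -0.00110542]), 'joint_efforts': array([ 1.67877646e-01, -4.20918381e+01,  3.01114440e+01,  7.18620121e+00,
       -2.82173487e-02,  4.55398273e-03]), 'eef_pos': array([0.54995446, 0.15866828, 0.30098048]), 'ee_rot': array([-3.14120064e+00,  4.42422157e-04, -1.78189570e+00]), 'force': array([ 0.15661438, -0.21528195, -0.46918859]), 'moment': array([-0.06036635,  0.04958662,  0.00850645]), 'gripper_force': 0.0, 'width': 0.0866389968038109}
```

View pics/w1.png

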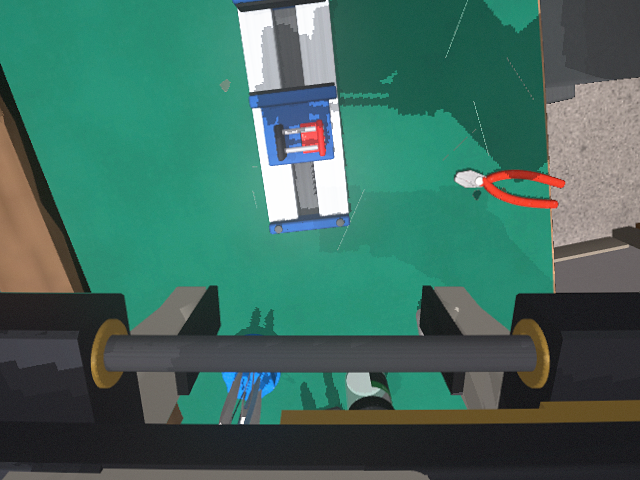

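Wrist view 1: the holder runs vertically. End plate at bottom (271-348, 225), sliding jaw at y≈97, deck with black grip (281,142) and red tab (314,138), fixed jaw at the top edge. I'll fit edges in this view, then move to get a second view.

```bash
cat > m.py <<'E'
from h import *
import sys
np.set_printoptions(precision=4,suppress=True)
def masks(im):
    h=cv2.cvtColor(im,cv2.COLOR_BGR2HSV);H,S,V=[h[...,i].astype(int) for i in range(3)]
    return dict(blue=(H>100)&(H<125)&(S>120)&(V>50),red=((H<8)|(H>172))&(S>130)&(V>90),white=(S<50)&(V>120))
def comps(m,k=3,roi=None):
    m=m.astype(np.uint8)
    if roi: z=np.zeros_like(m);x0,y0,x1,y1=roi;z[y0:y1,x0:x1]=m[y0:y1,x0:x1];m=z
    c=[q for q in cv2.findContours(m,0,1)[0]];c.sort(key=cv2.contourArea);return c[::-1][:k]
E
python3 - <<'E'
from m import *
p,im=load("w1");M=masks(im)
roi=(200,0,400,240)
for n in M:
    for c in comps(M[n],5,roi):
        if cv2.contourArea(c)>40:print(n,cv2.contourArea(c),cv2.boundingRect(c),cv2.boxPoints(cv2.minAreaRect(c)).round(1).tolist())
W=M["white"]|M["blue"]
for v in list(range(10,90,12))+list(range(112,232,6)):
    x=np.where(W[v,200:400])[0]+200; print(v,x.min(),x.max(),end=' | ')
L=np.array([plane(p,np.where(W[v,200:400])[0].min()+200,v,.02) for v in [20,32,44,56,68,172,184,196,208]])
R=np.array([plane(p,np.where(W[v,200:400])[0].max()+201,v,.02) for v in [20,32,44,56,68,172,184,196,208]])
for A in(L,R):
    d=np.linalg.svd(A-A.mean(0))[2][0];print("\n",A.mean(0),np.degrees(np.arctan2(d[1],d[0])),np.abs((A-A.mean(0))@[-d[1],d[0],0]).max())
n=np.array([-d[1],d[0],0]);print("width",(L.mean(0)-R.mean(0))@n)
E
```

```text
blue 4879.5 (249, 86, 87, 80) [[248.1999969482422, 95.4000015258789], [334.79998779296875, 85.30000305175781], [343.20001220703125, 157.0], [256.70001220703125, 167.1999969482422]]
blue 516.5 (269, 217, 71, 17) [[268.6000061035156, 224.1999969482422], [339.0, 216.60000610351562], [340.0, 226.1999969482422], [269.6000061035156, 233.8000030517578]]
blue 47.0 (341, 216, 9, 10) [[341.0, 216.0], [349.0, 216.0], [349.0, 225.0], [341.0, 225.0]]
red 435.0 (300, 120, 26, 36) [[298.79998779296875, 122.69999694824219], [321.5, 119.5], [326.5, 154.5], [303.79998779296875, 157.6999969482422]]
white 2951.5 (294, 95, 55, 122) [[287.3999938964844, 99.69999694824219], [337.79998779296875, 94.9000015258789], [349.1000061035156, 213.60000610351562], [298.79998779296875, 218.39999389648438]]
white 2708.0 (276, 0, 61, 90) [[274.5, 5.0], [328.0, -0.20000000298023224], [336.6000061035156, 88.9000015258789], [283.20001220703125, 94.0999984741211]]
white 2565.5 (238, 9, 44, 83) [[237.10000610351562, 9.100000381469727], [270.20001220703125, 4.699999809265137], [281.3999938964844, 87.80000305175781], [248.3000
[... 239 characters left out ...]
34, 9) [[281.70001220703125, 129.1999969482422], [314.79998779296875, 125.9000015258789], [315.29998779296875, 131.3000030517578], [282.29998779296875, 134.60000610351562]]
10 238 329 | 22 239 330 | 34 241 331 | 46 243 332 | 58 244 333 | 70 246 334 | 82 229 335 | 112 253 338 | 118 254 339 | 124 254 340 | 130 255 340 | 136 256 341 | 142 257 341 | 148 258 342 | 154 259 343 | 160 260 343 | 166 261 344 | 172 262 345 | 178 263 345 | 184 264 346 | 190 265 346 | 196 266 347 | 202 266 347 | 208 267 348 | 214 268 338 | 220 269 349 | 226 269 337 | 
 [0.5995 0.0641 0.02  ] 84.34016451156536 0.0005334527877830752

 [0.5112 0.0833 0.02  ] 84.57649861542475 0.0003852281774537028
width -0.08971226836930035
```

Run:
```python
from m import *
p,im=load("w1");M=masks(im)
th=np.radians(84.45);ex=np.array([np.cos(th),np.sin(th),0]);ey=np.array([-ex[1],ex[0],0])
P0=np.array([.5554,.0737,0])
loc=lambda X:np.array([(X-P0)@ex,(X-P0)@ey,X[2]])
b=M["blue"]
for u in(285,300,320): 
    v=np.where(b[200:240,u])[0]+200; print("end",v.min(),v.max(),loc(plane(p,u,v.max()+.5,.03)),loc(plane(p,u,v.min()-.5,.03)))
for u in(262,300,325):
    v=np.where(b[60:130,u])[0]+60; print("jaw",v.min(),v.max(),loc(plane(p,u,v.min()-.5,.045)))
c=comps(M["red"],1,(290,110,340,165))[0].reshape(-1,2)
for q in(c[c[:,0].argmax()],c.mean(0)): print("red",q,loc(plane(p,*q,.066)))
V=np.array(p["view"]);print("cam",loc(-V[:3,:3].T@V[:3,3]))
s=get_state();print("tcp",loc(s["eef_pos"]))
g=cv2.cvtColor(im,cv2.COLOR_BGR2GRAY);print(im[84:106,300].tolist())
print(im[138,262:335].tolist())
```

```text
end 223 232 [ 0.1247 -0.0284  0.03  ] [ 0.1134 -0.0268  0.03  ]
end 221 230 [ 0.1243 -0.0117  0.03  ] [ 0.113  -0.0102  0.03  ]
end 219 228 [0.1246 0.0105 0.03  ] [0.1133 0.0118 0.03  ]
jaw 95 115 [-0.02   -0.0294  0.045 ]
jaw 90 122 [-0.0202  0.0078  0.045 ]
jaw 87 129 [-0.0201  0.0321  0.045 ]
red [325 151] [0.0389 0.0251 0.066 ]
red [312.7561 137.7805] [0.0254 0.015  0.066 ]
cam [0.0062 0.0235 0.458 ]
tcp [0.084  0.0136 0.301 ]
[[90, 85, 84], [88, 85, 82], [65, 62, 60], [67, 63, 61], [60, 59, 53], [78, 58, 52], [132, 84, 58], [141, 88, 60], [143, 91, 61], [140, 89, 61], [142, 91, 61], [141, 88, 62], [140, 88, 62], [138, 87, 59], [139, 90, 61], [139, 91, 62], [134, 87, 59], [114, 76, 56], [99, 70, 54], [110, 74, 56], [130, 86, 60], [139, 90, 61]]
[[254, 254, 254], [255, 255, 255], [253, 246, 236], [233, 164, 121], [223, 134, 76], [225, 138, 84], [225, 140, 82], [224, 139, 81], [224, 139, 82], [225, 138, 84], [224, 138, 81], [228, 141, 84], [225, 142, 93], [124, 88, 73], [69, 66, 66], [80, 76, 74], [82, 74, 74], [85, 78, 75], [83, 77, 74], [74, 67, 64], [67, 63, 60], [65, 61, 60], [76, 65, 62], [124, 87, 68], [129, 89, 67], [129, 91, 70], [120, 84, 66], [205, 129, 83], [218, 134, 82], [219, 135, 86], [175, 113, 76], [178, 111, 76], [179, 114, 75], [223, 138, 85], [227, 140, 86], [227, 140, 87], [230, 141, 90], [233, 142, 84], [178, 114, 70], [89, 73, 173], [109, 114, 255], [108, 112, 255], [106, 110, 255], [92, 95, 255], [96, 96, 255], [93, 93, 255], [96, 97, 255], [80, 79, 242], [83, 82, 236], [81, 78, 235], [80, 79, 235], [78, 76, 232], [96, 96, 255], [96, 99, 255], [94, 97, 255], [81, 80, 222], [67, 66, 231], [82, 82, 251], [87, 88, 253], [79, 80, 252], [71, 70, 243], [64, 62, 204], [93, 87, 211], [125, 88, 99], [128, 88, 63], [125, 87, 68], [123, 86, 68], [116, 83, 67], [207, 127, 81], [217, 128, 75], [194, 142, 110], [255, 255, 255], [254, 254, 253]]
```

```bash
cat >> m.py <<'E'
from scipy.spatial.transform import Rotation as Ro
TH=np.radians(84.45);ex=np.array([np.cos(TH),np.sin(TH),0]);ey=np.array([-ex[1],ex[0],0]);P0=np.array([.5554,.0737,0])
loc=lambda X:np.array([(np.array(X)-P0)@ex,(np.array(X)-P0)@ey,X[2]])
wor=lambda l:P0+l[0]*ex+l[1]*ey+np.array([0,0,l[2]])
def delta(X,yaw):
    s=get_state();R=Ro.from_euler('xyz',s["ee_rot"]);T=Ro.from_euler('xyz',[np.pi,0,yaw])
    print("shift cm",R.inv().apply(np.array(X)-s["eef_pos"])*100,"rot",(R.inv()*T).as_rotvec(),"t",s["t"])
E
python3 - <<'E'
from m import *
p,im=load("w1")
c=comps(masks(im)["red"],1,(290,110,340,165))[0].reshape(-1,2)
for z in(.05,.066):
    l=np.array([loc(plane(p,*q,z)) for q in c]);print("red",z,l.min(0),l.max(0))
print("grip outer",loc(plane(p,275,138,.068)),loc(plane(p,285,138,.068)), "rubber",loc(plane(p,300,85.5,.045)))
for u,v in((80,285),(30,180),(5,80)):print("brown",plane(p,u,v,.0),plane(p,u,v,.19))
delta(wor([.026,0,.16]),TH-np.pi)
E
```

```text
red 0.05 [0.01   0.0031 0.05  ] [0.0439 0.0257 0.05  ]
red 0.066 [0.0098 0.0039 0.066 ] [0.0424 0.0257 0.066 ]
grip outer [ 0.0213 -0.0203  0.068 ] [ 0.0224 -0.0109  0.068 ] rubber [-0.0238  0.0082  0.045 ]
brown [0.8655 0.2151 0.    ] [0.7274 0.1599 0.19  ]
brown [ 0.8734  0.0794 -0.    ] [0.732  0.0806 0.19  ]
brown [ 0.8566 -0.0281  0.    ] [0.7222 0.0176 0.19  ]
shift cm [ 5.6173 -2.011  14.0964] rot [-0.0004  0.0004 -0.1142] t 2.425
```

Measured sizes fit: grip outer side at -20.3 mm, tab at +25.7 mm, end plate at 113 to 124.5 mm, shelf edge at x≈0.73. Now to hover over the grip and take a second view for heights.

```bash
python3 -m creep '[[[8.7,5.6,-2.0,14.1,0,0,-0.114],[8.7,5.6,-2.0,14.1,0,0,-0.114],[8.7,5.6,-2.0,14.1,0,0,-0.114],[8.7,5.6,-2.0,14.1,0,0,-0.114]]]'
python3 - <<'E'
from m import *
p,im=snap("wrist","w2");V=np.array(p["view"]);print("cam",loc(-V[:3,:3].T@V[:3,3]),loc(get_state()["eef_pos"]))
for n,l in dict(red=(.026,.026,.066),jaw=(-.020,.03,.045),grip=(.026,-.02,.068),fix=(-.1,0,.044)).items(): print(n,proj(p,wor(l)))
E
```

```text
t: 2.92
eef_pos: [0.5568, 0.099, 0.1581]
ee_rot: [3.138, -0.002, -1.669]
force: [0.1, 0.9, 0.8]
width: 0.0869
gripper_force: 0.0
cam [-0.0529  0.0014  0.3157] [ 0.0264 -0.0002  0.1599]
red [356.5422 243.0548]
jaw [361.2474 167.7523]
grip [285.4306 244.2712]
fix [315.5783  37.1586]
```

View pics/w2.png

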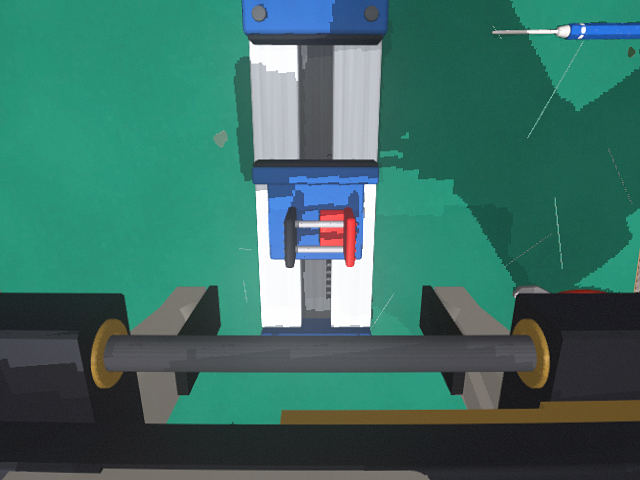

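Wrist view 2: deck, grip (288,238) and red tab (350,238), jaw edge at row ~168, fixed jaw face at row ~40. All land within a pixel or two of the prediction from view 1, so heights hold. A numeric triangulation check, then descend.

Run:
```python
from m import *
p1,a=load("w1");p2,b=load("w2")
def jawedge(p,im,roi):
    c=comps(masks(im)["blue"],1,roi)[0].reshape(-1,2); return c[(c[:,0]-c[:,1]).argmax()],c[(c[:,0]+c[:,1]).argmin()]
j1=jawedge(p1,a,(200,70,400,180));j2=jawedge(p2,b,(240,150,400,290));print(j1,j2)
for i in(0,1):
    x,e=tri([ray(p1,*j1[i]),ray(p2,*j2[i])]);print("jaw top corner",loc(x),e)
def redtop(im,roi):
    c=comps(masks(im)["red"],1,roi)[0].reshape(-1,2);return c[(c[:,0]+c[:,1]).argmax()]
r1,r2=redtop(a,(290,110,340,165)),redtop(b,(310,190,370,280));x,e=tri([ray(p1,*r1),ray(p2,*r2)]);print("red",r1,r2,loc(x),e)
delta(wor([.026,0,.036]),TH-np.pi)
```

```text
(array([335,  87], dtype=int32), array([249,  96], dtype=int32)) (array([378, 168], dtype=int32), array([253, 167], dtype=int32))
jaw top corner [-0.019  0.042  0.039] [np.float64(0.00013183454192631762), np.float64(0.00013183454192639005)]
jaw top corner [-0.0203 -0.0427  0.0413] [np.float64(6.178916459556097e-06), np.float64(6.178916459686582e-06)]
red [323 155] [353 265] [0.0425 0.0235 0.0633] [np.float64(0.0007635545020727978), np.float64(0.0007635545020730911)]
shift cm [ 0.0361  0.0174 12.3934] rot [ 0.0002 -0.0006 -0.0003] t 2.975
```

```bash
python3 -m creep '[[[8.7,0,0,6,0,0,0],[8.7,0,0,10.5,0,0,0],[8.7,0,0,12.3,0,0,0],[8.7,0,0,12.3,0,0,0],[3,0,0,12.3,0,0,0],[3,0,0,12.3,0,0,0],[3,0,0,12.3,0,0,0],[3,0,0,12.3,0,0,0],[3,0,0,12.3,0,0,0]]]' 30
```

```text
t: 4.1
eef_pos: [0.5583, 0.1009, 0.0368]
ee_rot: [-3.141, 0.0, -1.667]
force: [15.5, -4.0, -17.9]
width: 0.0428
gripper_force: 19.0
```

```bash
python3 -m creep '[[[3,0,0,0,0,0,0],[3,0,0,0,0,0,0],[3,0,0,0,0,0,0]]]' 30;  python3 -m creep '[[[3,0,0,0,0,0,0],[3,0,0,0,0,0,0]]]' 30; python3 -c "
from m import *
print(loc(get_state()['eef_pos']))"
```

```text
t: 4.47
eef_pos: [0.5601, 0.1013, 0.0367]
ee_rot: [-3.139, 0.001, -1.667]
force: [7.3, -1.2, -4.4]
width: 0.0392
gripper_force: 30.1
t: 4.72
eef_pos: [0.5601, 0.1013, 0.0367]
ee_rot: [-3.139, 0.001, -1.667]
force: [8.7, -0.7, -4.7]
width: 0.0394
gripper_force: 30.1
[ 0.028  -0.002   0.0367]
```

```bash
python3 -m creep '[[[3,-0.5,-0.2,0,0,0,0],[3,-1.5,-0.2,0,0,0,0],[3,-2.5,-0.2,0,0,0,0],[3,-3.5,-0.2,0,0,0,0],[3,-4.5,-0.2,0,0,0,0],[3,-5.1,-0.2,0,0,0,0],[3,-5.1,-0.2,0,0,0,0],[3,-5.1,-0.2,0,0,0,0]]]' 30; python3 -c "
from m import *
snap('wrist','w3');print(loc(get_state()['eef_pos']))"
```

```text
t: 5.72
eef_pos: [0.5652, 0.1518, 0.0367]
ee_rot: [-3.141, 0.001, -1.667]
force: [-0.0, 2.0, 4.6]
width: 0.0391
gripper_force: 30.1
[ 0.0786 -0.0022  0.0367]
```

View pics/w3.png

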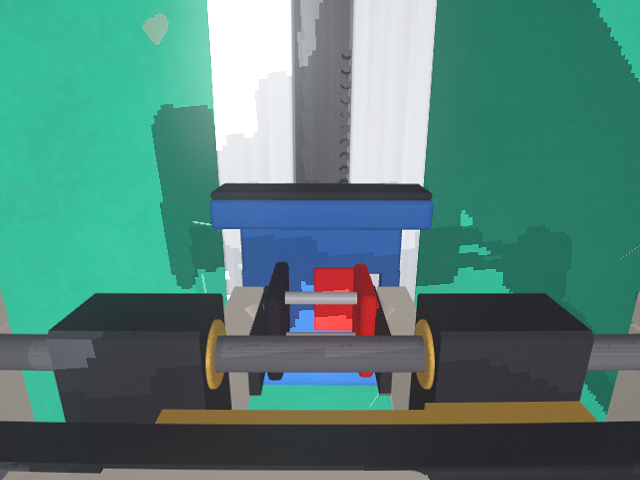

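Wrist view 3: the jaw came along (rubber edge at row 184), with tab and grip squeezed between the fingers. Checking the gap.

```bash
python3 - <<'E'
from m import *
p,im=load("w3")
for u in(230,320,410):print("face",loc(plane(p,u,184,.045)))
W=masks(im)["white"]
for v in(20,60,100):
    x=np.where(W[v,190:460])[0]+190;print(v,x.min(),x.max(),loc(plane(p,x.min(),v,.02)),loc(plane(p,x.max()+1,v,.02)))
E
python3 -m creep '[[[5.5,0,0,0,0,0,0],[8.7,0,0,0,0,0,0],[8.7,0,0,0,0,0,0],[8.7,0,0,-5,0,0,0],[8.7,0,0,-11,0,0,0],[8.7,0,0,-16,0,0,0],[8.7,0,0,-18,0,0,0]]]'
python3 - <<'E'
from m import *
snap("wrist","w4")
# go to programmer look: camera should be ~ above; keep radial yaw. camera=tcp+0.078*toolx; programmer (.453,-.332)
for yaw in (-2.3,): delta([.453+.05,-.332+.07,.26],yaw)
E
```

```text
face [ 0.0245 -0.0348  0.045 ]
face [ 0.0246 -0.0013  0.045 ]
face [0.0246 0.0321 0.045 ]
20 208 435 [-0.036  -0.0451  0.02  ] [-0.0359  0.0441  0.02  ]
60 211 432 [-0.0214 -0.0449  0.02  ] [-0.0213  0.044   0.02  ]
100 213 429 [-0.0061 -0.0452  0.02  ] [-0.0061  0.0439  0.02  ]
t: 6.65
eef_pos: [0.5665, 0.1519, 0.2204]
ee_rot: [-3.137, 0.003, -1.666]
force: [0.2, 0.1, -1.4]
width: 0.0867
gripper_force: 0.0
shift cm [41.8068  2.4068 -3.9811] rot [-0.0051  0.0054  0.6337] t 6.7
```

Run:
```python
from m import *
p,im=load("w4")
c=comps(masks(im)["red"],1,(280,150,400,300));print("jaw/tab now",[cv2.boundingRect(q) for q in c])
d=load("side0")[0] if 0 else np.load("pics/side0.npy",allow_pickle=True).item()
a=plane(d,441.3,313,0);b=plane(d,481.3,307.5,0);e=plane(d,434,294,.019);print(a,b,np.linalg.norm(a-b),np.degrees(np.arctan2(*(b-a)[1::-1])))
delta([.46,-.25,.26],-1.667)
```

```text
jaw/tab now [(326, 186, 31, 47)]
[ 0.421  -0.2959  0.    ] [ 0.4575 -0.3934  0.    ] 0.10415224899632286 -69.47540443739362
shift cm [41.0221  6.8016 -4.0064] rot [-0.0064  0.0035  0.0007] t 6.7
```

```bash
python3 -c "
from m import *
delta([.437,-.262,.26],-1.213)"
```

```text
shift cm [42.4359  8.9766 -4.0252] rot [-0.0071  0.002  -0.4533] t 6.7
```

```bash
python3 -m creep '[[[8.7,42.4,9,-4,0,0,-0.453],[8.7,42.4,9,-4,0,0,-0.453],[8.7,42.4,9,-4,0,0,-0.453],[8.7,42.4,9,-4,0,0,-0.453],[8.7,42.4,9,-4,0,0,-0.453],[8.7,42.4,9,-4,0,0,-0.453],[8.7,42.4,9,-4,0,0,-0.453],[8.7,42.4,9,-4,0,0,-0.453],[8.7,42.4,9,-4,0,0,-0.453]]]'
python3 -c "
from m import *
snap('wrist','w5');print(get_state()['eef_pos'])"
```

```text
t: 7.82
eef_pos: [0.4345, -0.2623, 0.256]
ee_rot: [3.141, 0.0, -1.215]
force: [0.7, 0.8, -0.4]
width: 0.0871
gripper_force: 0.0
[ 0.4348 -0.2616  0.2561]
```

View pics/w5.png

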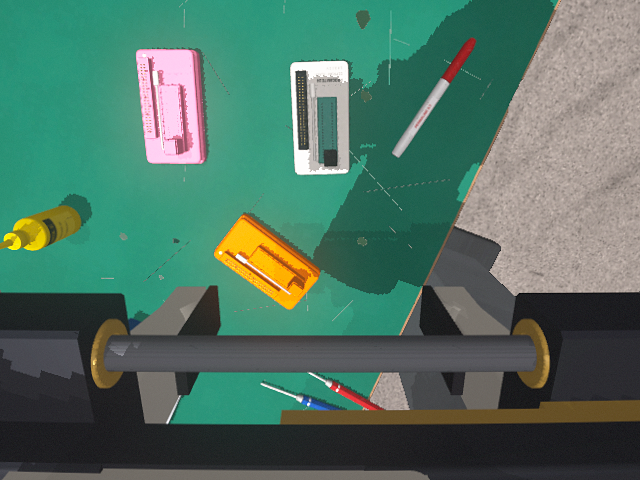

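```bash
cat >> m.py <<'E'
def prog(tag,roi,z=.019):
    p,im=load(tag);h=cv2.cvtColor(im,cv2.COLOR_BGR2HSV)
    m=((h[...,1]<60)&(h[...,2]>110)).astype(np.uint8);m=cv2.morphologyEx(m,cv2.MORPH_OPEN,np.ones((3,3)))
    c=comps(m,1,roi)[0];hull=cv2.convexHull(c)
    P=np.array([plane(p,*q,z)[:2]*1000 for q in hull.reshape(-1,2)+0.0]).astype(np.float32)
    (cx,cy),(w,hh),a=cv2.minAreaRect(P);bx=cv2.boxPoints(((cx,cy),(w,hh),a))
    e=[bx[1]-bx[0],bx[2]-bx[1]];e=max(e,key=np.linalg.norm)
    yaw=np.arctan2(e[1],e[0]);print(tag,"centre",cx/1000,cy/1000,"size",w,hh,"yaw",yaw,yaw-np.pi,"px",cv2.boundingRect(c))
    return np.array([cx/1000,cy/1000]),yaw,cv2.boxPoints(cv2.minAreaRect(c))
E
python3 - <<'E'
from m import *
c,y,b=prog("w5",(270,40,375,190));print(b)
y=min((y,y-np.pi,y+np.pi),key=lambda a:abs(a+1.215))
delta([c[0],c[1],.13],y)
# second view target: camera over other place
E
```

```text
w5 centre 0.4595376586914062 -0.3324738464355469 size 53.179874420166016 102.62786102294922 yaw -1.1976904 -4.339283 px (290, 61, 59, 114)
[[290.  61.]
 [348.  61.]
 [348. 174.]
 [290. 174.]]
shift cm [ 7.5042  0.1571 12.6106] rot [ 0.0002  0.0004 -0.0161] t 7.875
```

```bash
python3 -m creep '[[[8.7,0.5,0,6,0,0,-0.016],[8.7,1,0.1,10,0,0,-0.016],[8.7,1,0.1,10,0,0,-0.016],[8.7,1,0.1,10,0,0,-0.016]]]'
python3 - <<'E'
from m import *
p,im=snap("wrist","w6");p5=load("w5")[0]
f=proj(p,[.4595,-.3325,.019]);print(f)
r=tuple(int(t) for t in(f[0]-60,max(0,f[1]-110),f[0]+60,min(290,f[1]+110)))
c,y,b=prog("w6",r);_,_,a=prog("w5",(270,40,375,190))
s=lambda q:q[np.lexsort((q[:,0],np.round(q[:,1]/30)))]
a,b=s(a),s(b);print(a,b)
for i in range(4):x,e=tri([ray(p5,*a[i]),ray(p,*b[i])]);print(x,e[0])
y=min((y,y-np.pi,y+np.pi),key=lambda a:abs(a+1.215))
delta([c[0],c[1],.004],y)
E
```

```text
t: 8.38
eef_pos: [0.4387, -0.2713, 0.1581]
ee_rot: [-3.141, -0.001, -1.196]
force: [-0.2, -0.4, 0.4]
width: 0.0872
gripper_force: 0.0
[323.1102 135.6755]
w6 centre 0.4593797607421875 -0.3327474670410156 size 53.03494644165039 101.71356964111328 yaw -1.1920573 -4.33365 px (285, 59, 77, 147)
w5 centre 0.4595376586914062 -0.3324738464355469 size 53.179874420166016 102.62786102294922 yaw -1.1976904 -4.339283 px (290, 61, 59, 114)
[[290.  61.]
 [348.  61.]
 [290. 174.]
 [348. 174.]] [[285.  59.]
 [361.  59.]
 [285. 205.]
 [361. 205.]]
[ 0.5036 -0.3717  0.0085] 0.0003805570320501706
[ 0.4528 -0.3935 -0.0097] 0.0002355240802079257
[ 0.4683 -0.2739  0.015 ] 0.0007766028043902904
[ 0.4148 -0.2946  0.0165] 0.001157617543081199
shift cm [ 6.4183  0.3721 15.4634] rot [-0.002  -0.002  -0.0041] t 8.425
```

Two plane casts agree to 0.3 mm on the centre (0.4594, -0.3327), and the size of about 53×102 mm fits the programmer resting on the bench. Grasping.

```bash
python3 -m creep '[[[8.7,4,0.3,2,0,0,0],[8.7,6.4,0.4,6,0,0,0],[8.7,6.4,0.4,11,0,0,0],[8.7,6.4,0.4,14.5,0,0,0],[8.7,6.4,0.4,15.4,0,0,0],[8.7,6.4,0.4,15.4,0,0,0],[4,6.4,0.4,15.4,0,0,0],[4,6.4,0.4,15.4,0,0,0],[4,6.4,0.4,15.4,0,0,0],[4,6.4,0.4,15.4,0,0,0],[4,6.4,0.4,15.4,0,0,0]]]' 30; python3 -c "
from m import *
print(get_state()['eef_pos'])"
```

```text
t: 9.8
eef_pos: [0.4576, -0.333, 0.0032]
ee_rot: [-3.141, -0.001, -1.197]
force: [-0.3, 1.2, 7.1]
width: 0.0547
gripper_force: 30.0
[ 0.4576 -0.333   0.0032]
```

```bash
python3 -m creep '[[[4,0,0,-2,0,0,0],[4,0,0,-7,0,0,0],[4,0,0,-13,0,0,0],[4,0,0,-13,0,0,0]]]'; python3 -c "
from m import *
delta(wor([-.039,-.0005,.12]),TH-np.pi)"
```

```text
t: 10.3
eef_pos: [0.4595, -0.334, 0.1373]
ee_rot: [-3.136, -0.006, -1.197]
force: [-0.1, -0.2, -2.1]
width: 0.0547
gripper_force: 30.0
shift cm [-30.9689 -22.0692   1.6815] rot [-0.0073 -0.0044  0.4704] t 10.3
```

```bash
python3 -m creep '[[[4,-5,-3.5,0,0,0,0.1],[4,-10,-7,0,0,0,0.2],[4,-15,-10.5,0,0,0,0.3],[4,-20,-14,0,0,0,0.4],[4,-25,-18,0,0,0,0.47],[4,-29,-21,1,0,0,0.47],[4,-31,-22.1,1.7,0,0,0.47],[4,-31,-22.1,1.7,0,0,0.47],[4,-31,-22.1,1.7,0,0,0.47]]]'
python3 - <<'E'
from m import *
snap("wrist","w7");snap("side","d7");snap("scene","s7")
delta(wor([-.039,-.0005,.024]),TH-np.pi)
E
```

```text
t: 11.42
eef_pos: [0.549, 0.0359, 0.1148]
ee_rot: [3.14, -0.001, -1.668]
force: [0.2, 0.2, -1.6]
width: 0.0544
gripper_force: 30.0
shift cm [ 0.0411 -0.2602  9.1582] rot [ 0.0001 -0.     -0.0013] t 11.575
```

View pics/w7.png

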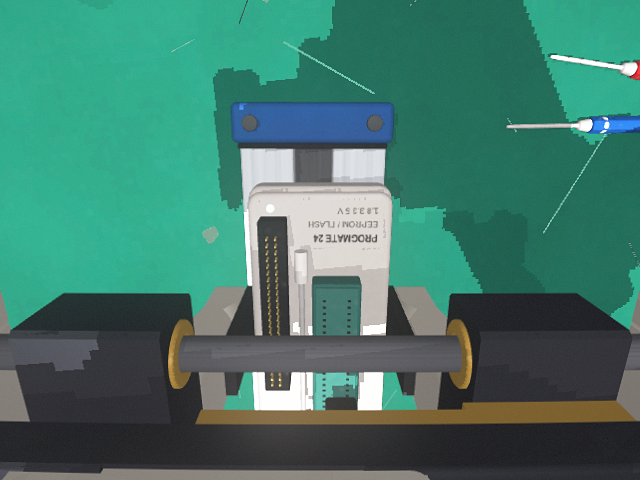

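Wrist view 7: the programmer is held level and aligned. Its end is at row ~186 (columns 250-391), with the fixed jaw at row ~145. Checking where its end lies before lowering.

Run:
```python
from m import *
p,im=load("w7");zt=get_state()["eef_pos"][2]-.0035+.019
for u,v in((260,186),(320,185),(380,186)):print("end",loc(plane(p,u,v,zt)))
print("sides",loc(plane(p,250,215,zt)),loc(plane(p,392,215,zt)),"tcp",loc(get_state()["eef_pos"]))
print("fixed face",loc(plane(p,315,148,.044)))
print(im[175:200,300].tolist())
```

```text
end [-0.0931 -0.0175  0.1311]
end [-0.0934  0.0036  0.1311]
end [-0.093   0.0248  0.1311]
sides [-0.0826 -0.0216  0.1311] [-0.0825  0.0295  0.1311] tcp [-0.0386  0.0021  0.1156]
fixed face [-0.0996  0.0011  0.044 ]
[[98, 95, 94], [101, 97, 96], [96, 94, 93], [98, 95, 94], [99, 96, 94], [100, 96, 93], [98, 94, 93], [115, 116, 118], [127, 130, 134], [127, 130, 134], [136, 136, 142], [171, 175, 182], [192, 195, 205], [198, 200, 209], [200, 205, 213], [200, 206, 213], [185, 189, 195], [158, 162, 166], [180, 184, 191], [198, 204, 212], [208, 214, 220], [214, 217, 223], [215, 218, 224], [216, 219, 224], [215, 219, 224]]
```

```bash
python3 -m creep '[[[4,0.1,-0.35,3,0,0,0],[4,0.1,-0.35,6.5,0,0,0],[4,0.1,-0.35,8.5,0,0,0],[4,0.1,-0.35,9.2,0,0,0],[4,0.1,-0.35,9.2,0,0,0],[4,0.1,-0.35,9.2,0,0,0]]]'; python3 -c "
from m import *
s=get_state();print(loc(s['eef_pos']),s['force'])"
```

```text
t: 12.32
eef_pos: [0.5538, 0.035, 0.0243]
ee_rot: [-3.14, 0.001, -1.668]
force: [0.0, 0.8, -1.9]
width: 0.0544
gripper_force: 30.0
[-0.0387 -0.0021  0.0243] [ 0.0405  0.8103 -1.8573]
```

```bash
python3 -m creep '[[[4,0,0.1,0.1,0,0,0],[4,0,0.1,0.13,0,0,0],[4,0,0.1,0.13,0,0,0]]]';  python3 -m creep '[[[5.7,0,0,0,0,0,0],[6.5,0,0,0,0,0,0],[8.7,0,0,0,0,0,0],[8.7,0,0,0,0,0,0],[8.7,0,0,-4,0,0,0],[8.7,0,0,-10,0,0,0],[8.7,0,0,-15,0,0,0],[8.7,0,0,-15,0,0,0]]]'
python3 -c "
from m import *
delta(wor([.0745,-.001,.16]),TH-np.pi)"
```

```text
t: 12.7
eef_pos: [0.5525, 0.0352, 0.0229]
ee_rot: [-3.141, 0.0, -1.668]
force: [-1.3, 0.1, 4.9]
width: 0.055
gripper_force: 30.0
t: 13.7
eef_pos: [0.5547, 0.0359, 0.1768]
ee_rot: [-3.134, 0.003, -1.667]
force: [0.9, -0.1, -1.2]
width: 0.0871
gripper_force: 0.0
shift cm [-11.2131   0.2045   1.7197] rot [-0.0078  0.0033  0.0004] t 13.7
```

```bash
python3 -m creep '[[[8.7,-6,0,0,0,0,0],[8.7,-11.2,0.2,1.5,0,0,0],[8.7,-11.2,0.2,1.5,0,0,0],[8.7,-11.2,0.2,1.5,0,0,0]]]'
python3 - <<'E'
from m import *
p,im=snap("wrist","w8");print(proj(p,wor([-.04,0,.039])),loc(get_state()["eef_pos"]))
for n,l in dict(face=(.0245,0,.045),fix=(-.1,0,.044),tab=(.0745,.0255,.066),pe=(.0125,0,.039)).items():print(n,proj(p,wor(l)))
c=comps(masks(im)["red"],1,(280,150,400,290))[0].reshape(-1,2);l=np.array([loc(plane(p,*q,.066)) for q in c]);print("red",l.min(0),l.max(0))
E
```

```text
t: 14.2
eef_pos: [0.5604, 0.1467, 0.1563]
ee_rot: [3.14, -0.001, -1.667]
force: [0.8, -0.3, -0.1]
width: 0.0872
gripper_force: 0.0
[314.7174  58.7804] [0.0728 0.0018 0.1567]
face [315.0586 162.9061]
fix [314.2009 -52.8858]
tab [354.6238 244.7678]
pe [315.063  143.7175]
red [0.0509 0.0025 0.066 ] [0.0905 0.0251 0.066 ]
```

View pics/w8.png

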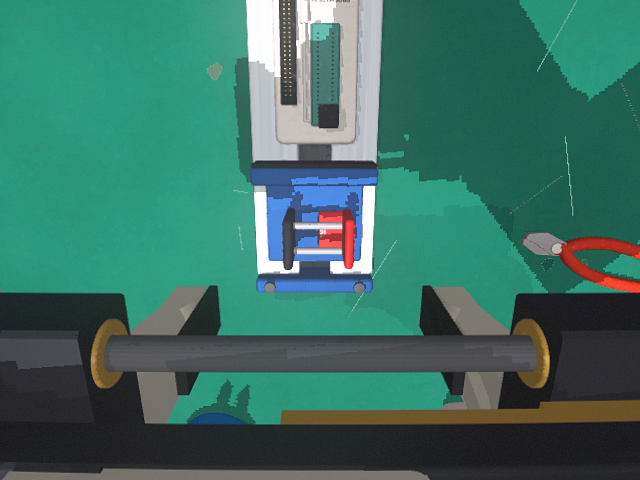

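Wrist view 8: the programmer lies straight and flat on the rails, columns 275-355 centred within rails 250-382, with its end at row 143. The jaw face is at row 161, with tab (349,238) at rest. Re-squeezing.

```bash
python3 -c "
from m import *
delta(wor([.0735,-.0015,.0365]),TH-np.pi)"
```

```text
shift cm [-0.0814 -0.3385 12.0205] rot [ 0.0009 -0.0007 -0.0002] t 14.25
```

```bash
python3 -m creep '[[[8.7,-0.1,-0.3,6,0,0,0],[8.7,-0.1,-0.3,10.5,0,0,0],[8.7,-0.1,-0.3,12,0,0,0],[8.7,-0.1,-0.3,12,0,0,0],[3,-0.1,-0.3,12,0,0,0],[3,-0.1,-0.3,12,0,0,0],[3,-0.1,-0.3,12,0,0,0],[3,-0.1,-0.3,12,0,0,0],[3,-0.1,-0.3,12,0,0,0],[3,-0.1,-0.3,12,0,0,0],[3,-0.1,-0.3,12,0,0,0],[3,-0.1,-0.3,12,0,0,0]]]' 30
python3 - <<'E'
from m import *
p,im=snap("wrist","w9");print(loc(get_state()["eef_pos"]))
b=masks(im)["blue"]
for u in(240,300,400):
    v=np.where(b[150:240,u])[0]+150;print(u,v.min(),loc(plane(p,u,v.min()-.5,.045)))
E
```

```text
t: 15.75
eef_pos: [0.5647, 0.1478, 0.0373]
ee_rot: [-3.141, 0.0, -1.668]
force: [6.0, 0.3, -3.2]
width: 0.0392
gripper_force: 30.0
[ 0.0746 -0.0021  0.0373]
240 203 [ 0.0275 -0.0314  0.045 ]
300 203 [ 0.0276 -0.0087  0.045 ]
400 203 [0.0276 0.0291 0.045 ]
```

```bash
python3 -m creep '[[[3,0.4,0,0,0,0,0],[3,0.8,0,0,0,0,0],[3,1.2,0,0,0,0,0],[3,1.5,0,0,0,0,0],[3,1.7,0,0,0,0,0],[3,1.7,0,0,0,0,0],[3,1.7,0,0,0,0,0]]]' 30
python3 - <<'E'
from m import *
p,im=snap("wrist","w10");s=get_state();print(loc(s["eef_pos"]),s["force"]@ex)
b=masks(im)["blue"]
for u in(240,400):
    v=np.where(b[150:240,u])[0]+150;print(u,v.min(),loc(plane(p,u,v.min()-.5,.045)))
E
python3 -m creep '[[[3,0.05,0,0,0,0,0],[3,0.1,0,0,0,0,0],[3,0.1,0,0,0,0,0],[3,0.1,0,0,0,0,0]]]' 30; python3 -c "
from m import *
s=get_state();print(loc(s['eef_pos']),s['force']@ex)"
```

```text
t: 16.68
eef_pos: [0.5631, 0.1309, 0.0373]
ee_rot: [-3.141, 0.001, -1.668]
force: [5.8, -0.0, -4.2]
width: 0.0395
gripper_force: 30.0
[ 0.0576 -0.0021  0.0373] 0.20476608945062652
240 203 [ 0.0105 -0.0314  0.045 ]
400 204 [0.011  0.0291 0.045 ]
t: 17.23
eef_pos: [0.563, 0.1301, 0.0373]
ee_rot: [-3.141, 0.001, -1.668]
force: [4.9, 0.8, -3.4]
width: 0.0394
gripper_force: 30.1
[ 0.0569 -0.0021  0.0373] 1.3104527932067889
```

```bash
for i in 1; do python3 -m creep '[[[3,0.05,0,0,0,0,0],[3,0.05,0,0,0,0,0],[3,0.05,0,0,0,0,0]]]' 30; python3 -c "
from m import *
s=get_state();print(loc(s['eef_pos']),s['force']@ex)"; python3 -m creep '[[[3,0.05,0,0,0,0,0],[3,0.05,0,0,0,0,0],[3,0.05,0,0,0,0,0]]]' 30;python3 -c "
from m import *
s=get_state();print(loc(s['eef_pos']),s['force']@ex)"; done
```

```text
t: 17.6
eef_pos: [0.5629, 0.1296, 0.0373]
ee_rot: [-3.141, 0.001, -1.668]
force: [5.1, 1.2, -4.0]
width: 0.0393
gripper_force: 30.1
[ 0.0564 -0.0021  0.0373] 1.7083581144871052
t: 17.98
eef_pos: [0.5629, 0.1291, 0.0373]
ee_rot: [-3.141, 0.001, -1.668]
force: [5.7, 2.0, -3.6]
width: 0.039
gripper_force: 30.1
[ 0.0559 -0.0021  0.0373] 2.563063287407811
```

```bash
python3 -m creep '[[[3,0.05,0,0,0,0,0],[3,0.05,0,0,0,0,0],[3,0.05,0,0,0,0,0]]]' 30; python3 -c "
from m import *
s=get_state();print(loc(s['eef_pos']),s['force']@ex)"; python3 -m creep '[[[3,0.05,0,0,0,0,0],[3,0.05,0,0,0,0,0],[3,0.05,0,0,0,0,0]]]' 30;python3 - <<'E'
from m import *
p,im=snap("wrist","w11");s=get_state();print(loc(s["eef_pos"]),s["force"]@ex)
b=masks(im)["blue"]
for u in(240,400):
    v=np.where(b[150:240,u])[0]+150;print(u,v.min(),loc(plane(p,u,v.min()-.5,.045)))
E
```

```text
t: 18.35
eef_pos: [0.5629, 0.1287, 0.0373]
ee_rot: [-3.141, 0.001, -1.668]
force: [4.7, 1.0, -3.9]
width: 0.0397
gripper_force: 30.1
[ 0.0554 -0.0021  0.0373] 1.4888174825122602
t: 18.73
eef_pos: [0.5629, 0.1286, 0.0373]
ee_rot: [-3.14, 0.001, -1.668]
force: [4.6, 4.0, -3.0]
width: 0.0391
gripper_force: 30.1
[ 0.0553 -0.0021  0.0373] 4.767605134108519
240 203 [ 0.0082 -0.0314  0.045 ]
400 204 [0.0087 0.0291 0.045 ]
```

Force now rises and the tool has stopped, so the programmer is seated end to end (gap ≈105). Ease off 0.5 mm, let go and lift.

```bash
python3 -m creep '[[[3,-0.05,0,0,0,0,0],[3,-0.05,0,0,0,0,0],[4.6,-0.05,0,0,0,0,0],[5.5,-0.05,0,0,0,0,0],[8.7,-0.05,0,0,0,0,0],[8.7,-0.05,0,0,0,0,0],[8.7,-0.05,0,0,0,0,0]]]'; python3 -m creep '[[[8.7,0,0,-5,0,0,0],[8.7,-1,0,-11,0,0,0],[8.7,-1,0,-15,0,0,0],[8.7,-1,0,-16,0,0,0],[8.7,-1,0,-16,0,0,0]]]'
python3 - <<'E'
from m import *
p,im=snap("wrist","w12");print(loc(get_state()["eef_pos"]))
for n,l in dict(face=(.006,0,.045),fix=(-.1,0,.044)).items():print(n,proj(p,wor(l)))
b=masks(im)["blue"]
for u in(270,360):
    v=np.where(b[90:240,u])[0]+90;print(u,v.min(),loc(plane(p,u,v.min()-.5,.045)))
c=comps(masks(im)["red"],1,(280,100,400,290))[0].reshape(-1,2);l=np.array([loc(plane(p,*q,.066)) for q in c]);print("red",l.min(0),l.max(0))
E
```

```text
t: 19.65
eef_pos: [0.5623, 0.128, 0.0373]
ee_rot: [-3.142, -0.0, -1.668]
force: [0.3, -0.2, 1.2]
width: 0.0795
gripper_force: 0.0
t: 20.27
eef_pos: [0.5632, 0.1381, 0.1975]
ee_rot: [-3.141, 0.001, -1.668]
force: [-0.3, -0.2, -0.3]
width: 0.0872
gripper_force: 0.0
[ 0.0645 -0.001   0.1964]
face [320.5787 142.7112]
fix [320.355  -15.6381]
270 147 [ 0.0087 -0.0381  0.045 ]
360 147 [0.0088 0.0297 0.045 ]
red [0.0345 0.0024 0.066 ] [0.0713 0.0252 0.066 ]
```

View pics/w12.png

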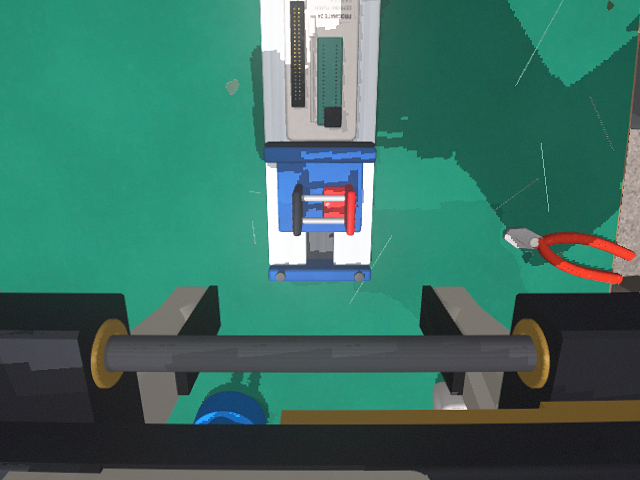

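Wrist view 12: the programmer sits straight against the jaw (row 143). The tab outer side is back at +25 mm, so the jaw is locked. The jaw's blue edge puts the gap at 105 to 106 mm. Handing in.

```bash
python3 -c "
from station import *
print(job_done())"
```

```text
the job is handed in; nothing more can be done
None
```

I clamped the programmer lengthwise and flat between the jaws, with the gap measured at about 105–106 mm and the tab back at rest, and handed the job in at about 20 s; no verdict came back.

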